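# Build up a bonding stack on the guide pin of a gluing jig

## Robot

A 7-joint arm with a two-finger parallel gripper is mounted at the origin on a cart in front of the work surface, level with it; the furniture and walls round the work are solid. World frame = base frame: x ahead of the robot, y to its left, z up, the work surface at z = 0. Lengths are in m, angles in rad, forces in N, time in s.
With the tool pointing down it reaches from about 0.4 to 0.9 m from the base axis. Payload 5.5 kg.
Tool frame: the origin (TCP) lies on the centre line of the jaws, within the pads' length; the fingertips stand arm.nose_length ahead of it and the grasp point (between the pads) lies 8 mm behind it (arm.nose_length is the distance from the TCP to the fingertips, in m); z points along the fingers, y is the line along which they close (so a half turn about z gives the same grasp; the last joint's range is limited). The gripper opens to 92 mm and grips with 3 to 60 N. Pads are 19 mm wide; open, the fingers measure 130 mm over their backs; the gripper's body (75 mm by 190 mm) begins 47 mm behind the grasp point.
Start: joints at [1.513, 0.501, -0.427, 1.55, 0.221, 1.138, -0.21], TCP at [0.205, -0.617, 0.238] pointing down, gripper open.
Joint ranges: [-2.88, 2.88], [-0.31, 2.03], [-1.54, 1.56], [0.2, 2.42], [-1.41, 4.55], [0.19, 2.02], [-2.57, 2.57]. Speed limits (rad/s): [2.57, 2.57, 3.14, 3.14, 3.14, 3.14, 3.14].

## Interface

Orientations are given as a 3x3 rotation matrix whose columns are the frame's x, y, z axes.
In Python, from workcell import arm gives the robot as it stands.
- The arm moves only by the tool carry_out, never from a script. Its argument "targets" is one flat list of numbers, 7 for each row, row after row: the shift along the tool's x, y, z in mm, then the turn, a rotation vector about the tool's x, y, z in degrees, then the finger opening in mm, from 0 to 91.8. In form: [dx, dy, dz, ax, ay, az, grip, dx, dy, dz, ax, ay, az, grip, ...]. A call has 1 to 10 rows; each row is the pose to reach, as a shift and turn from the pose commanded when the call began, along the tool's axes at that moment; what a row does not reach only later rows make up. A row lasts 1/10 s, in which the tool goes at most 50 mm and 8.59 degrees, less where a joint would pass 70% of its speed; a pose out of reach is approached as far as the arm can. A call with a gripper value outside its range is refused whole. The fingers move at their own pace and stop on an object; "squeeze" is the grip in N (left out, the last holds). Time passes only in rows, so rows that repeat a pose let the fingers close. It gives the time, the measured TCP pose, the force, the opening and the grip force at its end, in the units of the state.
- arm.state(): the state, without advancing time (a new reading comes with each control period).
- arm.snapshot(name): name is "scene" or "top"; returns the picture (420x560x3 uint8, red, green, blue); there is no depth.
- arm.camera_params(name): a dict with "fx", "fy", "cx", "cy" (pixels), "world_from_camera" (4x4, takes a point from camera to world coordinates). Camera axes: x right, y up, looking along -z (the intrinsics and any distortion apply to the point x, -y, -z); pixel columns grow to the right and rows downward; lengths in m; the calibration is good to about 2 mm. A picture is of the moment at which its call begins. camera_params takes no time and is no camera call.
- arm.hand_in(): hands the job in; it is judged then, once.
Trained networks look in the newest picture that a camera, given by its name, has taken for a name from the list of things; names that differ only in an ending like _2 or _b are one class to them, and where a whole thing is asked for, a point or a joint stands for the part that bears it (a point fixed in the world has none). Each returns a list of dicts, best first, with "confidence" (0 to 1); they miss things now and then, are a little off and sometimes report something else, mostly with a low value. They report only what shows in the picture. A call takes as long as a camera call.
- arm.trace(camera, thing): "pixels" (420x560 bool, what is visible of it) and "centre" ([column, row] in pixels, amid what is visible of it).
- arm.place_of(camera, thing): "centre" ([column, row] in pixels: a listed point, or the origin of a listed thing).
The state is a dict: "t": time; "q": joint angles; "dq": joint speeds; "effort": joint torques, N m; "tcp_pos": TCP position; "tool_rot": TCP orientation; "ft_force": force on the tool from outside, world axes, zero at the start; "wrist_torque": the same for the moment, N m; "width": opening from 0.0 (shut) to 1.0 (fully open); "grasp_force": force on a finger pad.
Only numpy, scipy, OpenCV 4.12 (cv2) and the standard library are available. Lean on these libraries where they do the work, as an engineer would, in place of code of your own. Each camera call takes 0.05 s, during which the arm holds its last target. There are 200 camera calls.

## Task

Build up the bonding stack on the jig's upright pin, threading each piece over the pin in this order from the bottom: first the large steel disc, then the black rubber ring, then the small steel washer, and last the brass weight. Each piece must lie flat on the one below before the next goes on; lower the weight on gently, do not let it drop. Leave the jar and the wooden bur stand where they are.

Things in the scene. Friction and masses are not known exactly. Their poses are not given: they have to be found in the camera images.
- jig: Bonding jig, fixed to the desk: a round aluminium foot 72 mm in diameter, 12 mm thick, with one upright round steel pin 12 mm in diameter in its middle. The pin's top is 70 mm above the desk; its last 12 mm taper to a nose 3 mm wide. Origin on the pin's axis at the underside of the foot (desk level), z up.
- plate: Large steel disc with a central hole, lying flat, loose: 66 mm outside diameter, hole 20 mm, 10 mm thick, 0.2 kg. Origin at the centre of its underside, z up.
- rubber_ring: Thick black hard-rubber ring, lying flat, loose: 52 mm outside diameter, hole 20 mm, 18 mm thick, about 40 g; rigid to the gripper. Origin at the centre of its underside, z up.
- washer: Small steel washer with a central hole, lying flat, loose: 42 mm outside diameter, hole 20 mm, 10 mm thick, about 80 g. Origin at the centre of its underside, z up.
- weight: Brass weight, standing upright, loose: a collar with a hole of 20 mm right through it; 40 mm in diameter for the lower 26 mm, then a neck 33 mm in diameter, 36 mm tall in all, 0.25 kg. Origin at the centre of its underside, z up.
- jar: Low closed round jar with a tan lid and white body, 62 mm in diameter, 35 mm tall, loose; beside the tool tray; a bystander, to be left alone. Origin at the centre of its underside. It stands near a clear upright panel in a wooden frame, 0.57 m tall, that divides the desk on the right at y = -0.42 from x = 0.35 on (keep the arm off it).
- bur_stand: Small beech block 30 x 90 mm, 22 mm tall, with a few mounted grinding points standing in it up to 50 mm; loose; a bystander, to be left alone. Origin at the centre of its underside, y along its length. Beside it the long head of the desk lamp hangs at z = 0.25 to 0.36 over x above 0.48, y from -0.03 to 0.05 (keep off).

How it is judged:
On the way, in this order (a step that is already met when the one before it is completed fails the run):
1. the large steel disc lies flat on the foot, round the pin (horizontal distance between plate and jig below 0.007 m and z of plate in the frame of jig between 0.008 and 0.016 m and angle between plate's own z axis and vertical below 0.12 rad and contact force between the fingers and plate below 0.3 N), for 0.2 s.
2. the black rubber ring lies on the large disc, round the pin (horizontal distance between rubber_ring and jig below 0.007 m and z of rubber_ring in the frame of jig between 0.018 and 0.026 m and angle between rubber_ring's own z axis and vertical below 0.12 rad and contact force between the fingers and rubber_ring below 0.3 N), for 0.2 s.
3. the small steel washer lies on the rubber ring, round the pin (horizontal distance between washer and jig below 0.007 m and z of washer in the frame of jig between 0.036 and 0.044 m and angle between washer's own z axis and vertical below 0.12 rad and contact force between the fingers and washer below 0.3 N), for 0.2 s.
4. the brass weight stands on the small washer, round the pin, and is let go (horizontal distance between weight and jig below 0.007 m and z of weight in the frame of jig between 0.046 and 0.054 m and angle between weight's own z axis and vertical below 0.12 rad and contact force between the fingers and weight below 0.3 N), for 0.2 s.
At the end, for the whole second after the job is handed in: On the jig's pin, from the bottom: large disc, rubber ring, small washer, weight; each within 7 mm of the pin's axis, within 4 mm of its proper height (undersides 12, 22, 40 and 50 mm above the desk), tilted by less than 0.12 rad, let go and at rest (all of step 1 and all of step 2 and all of step 3 and all of step 4 and linear speed of each of plate, rubber_ring, washer, weight below 0.02 m/s); the robot touches nothing.
It fails at once if the jar is moved by more than 25 mm (distance of jar from where it was at the start of the episode above 0.025 m).
It fails at once if the bur stand is moved by more than 25 mm (distance of bur_stand from where it was at the start of the episode above 0.025 m).
It fails at once if the weight drops down the pin (faster than 0.5 m/s on the pin) (horizontal distance between weight and jig below 0.012 m and z of weight in the frame of jig below 0.08 m and linear speed of weight above 0.5 m/s).
It also fails if it takes over 96 s, if anything falls off the work surface, if the arm or the gripper's body presses on something with over 40 N, if the wrist force passes 120 N, or if a joint passes its speed limit or range.

## Working session

There is one attempt and no reset: what is moved stays moved. The work goes in short steps, Python scripts to look and compute and a tool call to move; the robot and the scene stay as the last step left them, time stands still between calls to the robot, and variables do not carry over. Pictures are saved under pics/ and viewed, at most 14 in all, crops included, and the job is handed in when it is done.

Besides the shell and the picture viewer there is one more tool, called after "Emit:" as name(argument=value, ...) on one line, values as JSON. carry_out: Moves the arm, as the interface text tells. Its arguments: {"type":"object","properties":{"targets":{"type":"array","items":{"type":"number"}},"squeeze":{"type":"number"}},"required":["targets"]}

```bash
mkdir -p pics; ls; cat > h.py <<'E'
import numpy as np, cv2
from workcell import arm
def ray(cam,px):
    p=arm.camera_params(cam); M=np.array(p["world_from_camera"])
    d=np.array([(px[0]-p["cx"])/p["fx"],-(px[1]-p["cy"])/p["fy"],-1.0])
    return M[:3,3],M[:3,:3]@d
def atz(cam,px,z):
    o,d=ray(cam,px); return o+d*(z-o[2])/d[2]
def tri(a,b):
    (o1,d1),(o2,d2)=a,b
    A=np.stack([d1,-d2],1); s=np.linalg.lstsq(A,o2-o1,rcond=None)[0]
    p,q=o1+s[0]*d1,o2+s[1]*d2
    return (p+q)/2,np.linalg.norm(p-q)
def save(cam,name):
    im=arm.snapshot(cam); cv2.imwrite(f"pics/{name}.png",im[:,:,::-1]); return im
E
python3 - <<'E'
from h import *
s=arm.state(); print(s, arm.nose_length)
for c in ("scene","top"):
    p=arm.camera_params(c); print(c,p)
    save(c,c+"0")
T=["jig","plate","rubber_ring","washer","weight","jar","bur_stand"]
for t in T:
    R={}
    for c in ("scene","top"):
        r=arm.place_of(c,t)
        print(t,c,[(np.round(k["centre"],1).tolist(),round(k["confidence"],2)) for k in r[:3]], atz(c,r[0]["centre"],0).round(3) if r else None)
        if r: R[c]=ray(c,r[0]["centre"])
    if len(R)==2:
        p,e=tri(R["scene"],R["top"]); print("   tri",p.round(4),e.round(4))
E
```

```text
pics
{'t': 0.0, 'q': array([ 1.51321415,  0.50181977, -0.42680268,  1.55144417,  0.22078123,
        1.13829559, -0.2102775 ]), 'dq': array([ 1.52061041e-03, -8.99217032e-05,  1.24972581e-03,  2.64345253e-04,
       -9.82121698e-04, -1.53549669e-03,  1.24894074e-03]), 'effort': array([-2.78681364e-04, -5.66590655e+01, -5.81651464e+00, -2.79110759e+01,
       -6.86366879e-02,  3.06958531e-02,  1.91896811e-04]), 'tcp_pos': array([ 0.2047073 , -0.61621244,  0.23669937]), 'tool_rot': array([[ 9.48964387e-01,  3.15382809e-01, -5.24851894e-04],
       [ 3.15383235e-01, -9.48962606e-01,  1.84058341e-03],
       [ 8.24235459e-05, -1.91217760e-03, -9.99998168e-01]]), 'ft_force': array([ 0.16450609, -0.32101485,  0.38327697]), 'wrist_torque': array([ 0.01302552, -0.0296865 , -0.01004742]), 'grasp_force': 0.0, 'width': 1.0008151869369415} 0.011
scene {'fx': 504.9423662183451, 'fy': 504.9423662183451, 'cx': 279.20636108917455, 'cy': 215.76711745288293, 'world_from_camera': array([[-0.58371374,  0.60925564, -0.53673628, -0.04182829],
       [-0.81192662, -0.44392412,  0.37908646,  0.4792819 ],
  
[... 994 characters left out ...]
 [([185.9, 334.1], 0.76)] [0.452 0.356 0.   ]
washer top [([179.4, 251.1], 0.57)] [0.451 0.365 0.   ]
   tri [0.4481 0.3599 0.0104] 0.0059
weight scene [([176.1, 273.2], 0.85), ([224.3, 245.0], 0.46)] [0.591 0.304 0.   ]
weight top [([202.9, 194.7], 0.53), ([386.8, 175.7], 0.16)] [0.604 0.304 0.   ]
   tri [ 0.6055  0.3032 -0.0169] 0.0077
jar scene [([342.7, 157.5], 0.95), ([277.8, 270.9], 0.15)] [ 0.659 -0.22   0.   ]
jar top [([389.1, 175.4], 0.67)] [ 0.649 -0.209  0.   ]
   tri [ 0.6436 -0.2046  0.0196] 0.0001
bur_stand scene [([280.6, 273.6], 0.6), ([256.3, 228.5], 0.57)] [0.459 0.124 0.   ]
bur_stand top [([277.6, 196.4], 0.61)] [0.595 0.099 0.   ]
   tri [ 0.6021  0.073  -0.1903] 0.087
```

View pics/scene0.png

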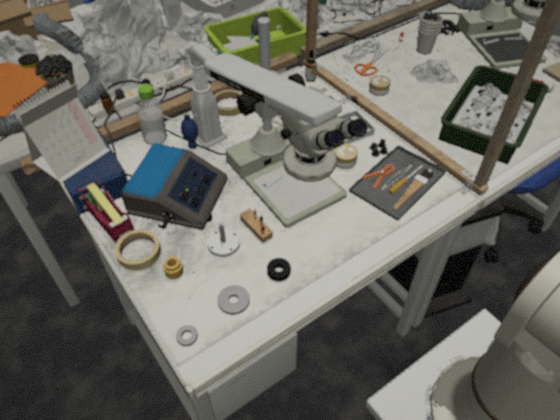

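View pics/top0.png

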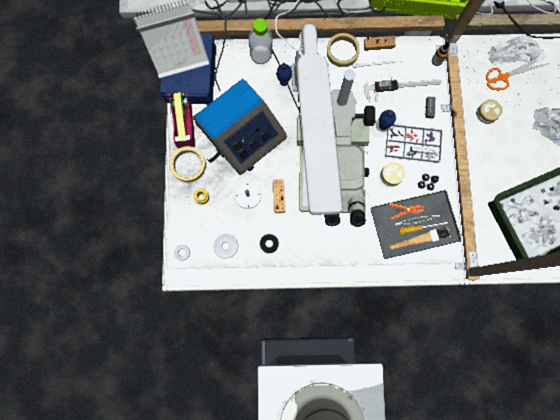

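```bash
cat >> h.py <<'E'
from scipy.optimize import least_squares
DIM={"jig":[(36,0),(36,12),(6,58),(1.5,70)],"plate":[(33,0),(33,10)],"rubber_ring":[(26,0),(26,18)],"washer":[(21,0),(21,10)],"weight":[(20,0),(20,26),(16.5,36)],"jar":[(31,0),(31,35)]}
def project(cam,P):
    p=arm.camera_params(cam); M=np.linalg.inv(np.array(p["world_from_camera"]))
    c=P@M[:3,:3].T+M[:3,3]
    return np.stack([p["cx"]-p["fx"]*c[:,0]/c[:,2],p["cy"]+p["fy"]*c[:,1]/c[:,2]],1)
def sil(cam,t,pos):
    a=np.linspace(0,2*np.pi,60); im=np.zeros((420*4,560*4),np.uint8)
    D=DIM[t]
    for (r1,z1),(r2,z2) in zip(D[:-1],D[1:]):
        P=np.concatenate([np.stack([r*np.cos(a),r*np.sin(a),0*a+z],1) for r,z in((r1,z1),(r2,z2))])/1000+pos
        q=project(cam,P); cv2.fillConvexPoly(im,cv2.convexHull(np.round(((q+.5)*4-.5)*16).astype(np.int32)),1,shift=4)
    m=cv2.moments(im,True); return (np.array([m["m10"],m["m01"]])/m["m00"]+.5)/4-.5, m["m00"]/16
def maskc(cam,t,near=None):
    r=arm.trace(cam,t)
    if near is not None: r=[k for k in r if np.hypot(*(np.array(k["centre"])-near))<15]
    if not r: return None
    m=r[0]["pixels"].astype(np.uint8)
    n,l,st,ce=cv2.connectedComponentsWithStats(m); i=1+np.argmax(st[1:,4])
    m=(l==i).astype(np.uint8); c=cv2.findContours(m,cv2.RETR_EXTERNAL,cv2.CHAIN_APPROX_NONE)[0]
    f=np.zeros_like(m); cv2.drawContours(f,c,-1,1,-1)
    y,x=np.nonzero(f); return np.array([x.mean(),y.mean()]),len(x),r[0]["confidence"]
def locate1(cam,t,c,z=0):
    p=atz(cam,c,z)
    for _ in range(4):
        s,_a=sil(cam,t,p); p=p+atz(cam,c,z)-atz(cam,s,z)
    return p
E
python3 - <<'E'
from h import *
for c in("scene","top"): arm.snapshot(c)
G={"jig":(.597,.179),"plate":(.466,.241),"rubber_ring":(.466,.131),"washer":(.45,.36),"weight":(.6,.304),"jar":(.65,-.21)}
for t,g in G.items():
    R={}
    for c in("scene","top"):
        near=project(c,np.array([[*g,0.01]]))[0]
        m=maskc(c,t,near)
        if m is None: print(t,c,None); continue
        p=locate1(c,t,m[0]); s=sil(c,t,p); R[c]=m[0]
        print(t,c,m[0].round(2),m[1],"model area",round(s[1]),round(m[2],2),p.round(4))
    if len(R)==2:
        f=lambda p:np.concatenate([sil(c,t,p)[0]-R[c] for c in R])
        z=least_squares(f,[*g,0],diff_step=1e-2,x_scale=.1); print("   3d",z.x.round(4),z.fun.round(2))
E
```

```text
jig scene [223.28 241.73] 736 model area 800 0.76 [ 0.5986  0.1799 -0.    ]
jig top [247.65 194.5 ] 525 model area 571 0.65 [0.601  0.1808 0.    ]
   3d [0.5997 0.1802 0.    ] [-0.33 -0.23  0.22  0.48]
plate scene [233.3  299.28] 799 model area 807 0.8 [0.4617 0.2404 0.    ]
plate top [225.71 245.43] 489 model area 503 0.75 [0.4633 0.2402 0.    ]
   3d [0.4625 0.2403 0.    ] [-0.14 -0.29 -0.04  0.29]
rubber_ring scene [278.61 268.79] 471 model area 516 0.71 [ 0.4662  0.1236 -0.    ]
rubber_ring top [268.94 242.21] 328 model area 321 0.66 [0.469  0.1246 0.    ]
   3d [0.4674 0.1239 0.    ] [-0.44 -0.27  0.28  0.57]
washer scene [186.99 335.28] 345 model area 402 0.62 [ 0.4457  0.3564 -0.    ]
washer top [182.05 252.15] 184 model area 215 0.68 [0.4476 0.3563 0.    ]
   3d [0.4465 0.3563 0.    ] [-0.17 -0.33  0.    0.4 ]
weight scene [172.8  267.36] 368 model area 402 0.95 [0.5972 0.3052 0.    ]
weight top [201.64 195.9 ] 210 model area 213 0.44 [0.5979 0.3046 0.    ]
   3d [0.5976 0.305  0.    ] [ 0.02 -0.16 -0.12  0.12]
jar scene [346.5  155.46] 456 model area 573 0.67 [ 0.6455 -0.219   0.    ]
jar top [392.39 173.59] 425 model area 502 0.63 [ 0.6487 -0.2139  0.    ]
   3d [ 0.6469 -0.2166  0.    ] [-1.1   0.09  0.98  0.61]h.py:28: RuntimeWarning: invalid value encountered in divide
  m=cv2.moments(im,True); return (np.array([m["m10"],m["m01"]])/m["m00"]+.5)/4-.5, m["m00"]/16
```

```bash
python3 - <<'E'
from h import *
a=cv2.imread("pics/scene0.png")[130:290,100:300]; b=cv2.imread("pics/top0.png")[100:220,180:300]
cv2.imwrite("pics/crop1.png",np.hstack([cv2.resize(a,(500,400),interpolation=3),cv2.resize(b,(300,300),interpolation=3)[:300].repeat(1,0) if 0 else cv2.copyMakeBorder(cv2.resize(b,(300,300),interpolation=3),0,100,0,0,0)]))
for c in("scene","top"):
    arm.snapshot(c)
    for k in arm.trace(c,"bur_stand")[:2]:
        m=k["pixels"].astype(np.uint8); y,x=np.nonzero(m)
        bx=cv2.boxPoints(cv2.minAreaRect(np.stack([x,y],1).astype(np.float32)))
        print(c,round(k["confidence"],2),m.sum(),[atz(c,p,.022).round(3)[:2].tolist() for p in bx])
E
```

```text
scene 0.64 512 [[0.63, 0.118], [0.644, 0.079], [0.545, 0.076], [0.533, 0.113]]
top 0.6 365 [[0.639, 0.112], [0.64, 0.082], [0.548, 0.079], [0.547, 0.109]]
```

View pics/crop1.png

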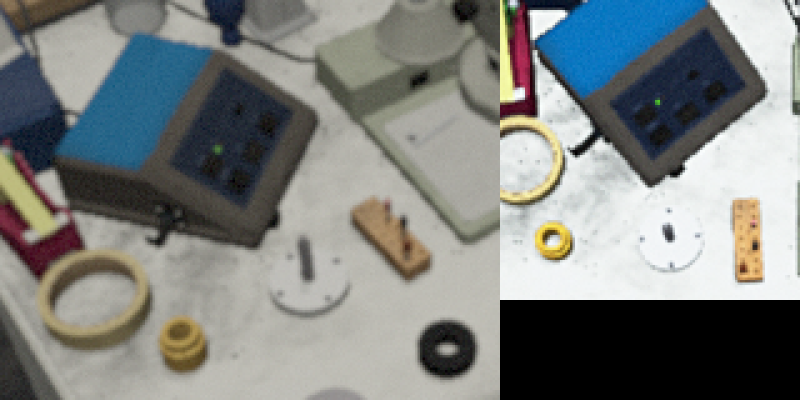

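```bash
cat >> h.py <<'E'
def plan(W):
    s=arm.state(); R=s["tool_rot"]; 
    for w in W: print(((np.array(w)-s["tcp_pos"])@R*1000).round(0).tolist())
    print("tcp",s["tcp_pos"].round(4),"yaw",np.degrees(np.arctan2(R[1,0],R[0,0])).round(2),"tilt",R[:2,2].round(4),"t",s["t"],"w",s["width"],s["grasp_force"],"q",s["q"].round(2),s["ft_force"].round(1))
E
python3 - <<'E'
from h import *
plan([(x,y,.238) for x,y in [(.215,-.57),(.22,-.53),(.225,-.49),(.23,-.45),(.235,-.41),(.245,-.37),(.26,-.33),(.285,-.29),(.31,-.25),(.33,-.21)]])
E
```

```text
[24.0, -41.0, -0.0]
[42.0, -78.0, -0.0]
[59.0, -114.0, -0.0]
[76.0, -150.0, -0.0]
[94.0, -187.0, -0.0]
[116.0, -222.0, -0.0]
[143.0, -255.0, -0.0]
[179.0, -285.0, -0.0]
[215.0, -315.0, -0.0]
[247.0, -347.0, -0.0]
tcp [ 0.205  -0.6168  0.2377] yaw 18.38 tilt [ 0. -0.] t 1.7 w 1.0042071229074754 0.0 q [ 1.51  0.5  -0.43  1.55  0.22  1.14 -0.21] [-0.7 -0.7 -0.2]
```

Emit:
carry_out(targets=[24,-41,0,0,0,0,91,42,-78,0,0,0,0,91,59,-114,0,0,0,0,91,76,-150,0,0,0,0,91,94,-187,0,0,0,0,91,116,-222,0,0,0,0,91,143,-255,0,0,0,0,91,179,-285,0,0,0,0,91,215,-315,0,0,0,0,91,247,-347,0,0,0,0,91])

```text
t: 2.7
tcp_pos: [0.3311, -0.2082, 0.2383]
tool_rot: [[0.949, 0.315, 0.001], [0.315, -0.949, -0.002], [0.001, 0.002, -1.0]]
ft_force: [0.4, -0.1, -0.1]
width: 0.988
grasp_force: 0.0
```

```bash
python3 - <<'E'
from h import *
plan([(x,y,z) for x,y,z in [(.345,-.17,.238),(.36,-.13,.238),(.37,-.09,.238),(.38,-.05,.238),(.385,-.01,.238),(.395,.03,.238),(.41,.08,.23),(.43,.125,.22),(.445,.17,.21),(.455,.21,.20)]])
E
```

```text
[25.0, -32.0, 0.0]
[52.0, -65.0, 0.0]
[74.0, -100.0, 0.0]
[96.0, -135.0, 0.0]
[114.0, -171.0, 0.0]
[136.0, -206.0, -0.0]
[166.0, -249.0, 8.0]
[199.0, -285.0, 18.0]
[227.0, -323.0, 28.0]
[249.0, -358.0, 38.0]
tcp [ 0.3311 -0.2082  0.2383] yaw 18.38 tilt [ 0.0012 -0.0016] t 2.7 w 0.988420235871139 0.0 q [ 1.23  0.02 -0.74  2.14  0.02  0.98 -0.77] [ 0.4 -0.1 -0.1]
```

Emit:
carry_out(targets=[25,-32,0,0,0,0,91,52,-65,0,0,0,0,91,74,-100,0,0,0,0,91,96,-135,0,0,0,0,91,114,-171,0,0,0,0,91,136,-206,0,0,0,0,91,166,-249,8,0,0,0,91,199,-285,18,0,0,0,91,227,-323,28,0,0,0,91,249,-358,38,0,0,0,91])

```text
t: 3.7
tcp_pos: [0.4545, 0.211, 0.1992]
tool_rot: [[0.949, 0.315, 0.0], [0.315, -0.949, 0.001], [0.001, -0.001, -1.0]]
ft_force: [-0.0, 0.4, 0.7]
width: 0.993
grasp_force: 0.0
```

```bash
python3 - <<'E'
from h import *
plan([(.4625,.2403,z) for z in (.2,.07,.014)])
E
```

```text
[17.0, -25.0, -1.0]
[17.0, -25.0, 129.0]
[17.0, -25.0, 185.0]
tcp [0.4545 0.211  0.1992] yaw 18.34 tilt [0.0004 0.0011] t 3.7 w 0.9925018671221146 0.0 q [ 0.35  0.42 -1.02  1.94  0.43  1.01 -2.12] [-0.   0.4  0.7]
```

Emit:
carry_out(targets=[6,-9,10,0,0,0,91,12,-18,40,0,0,0,91,17,-25,80,0,0,0,91,17,-25,120,0,0,0,91,17,-25,145,0,0,0,91,17,-25,145,0,0,0,91])

```text
t: 4.3
tcp_pos: [0.4591, 0.2364, 0.0516]
tool_rot: [[0.949, 0.316, -0.006], [0.316, -0.949, -0.003], [-0.006, 0.001, -1.0]]
ft_force: [-0.1, -0.1, 0.1]
width: 0.986
grasp_force: 0.0
```

```bash
python3 - <<'E'
from h import *
plan([(.4625,.2403,.014)])
a=arm.snapshot("scene"); b=arm.snapshot("top")
for c in("scene","top"): print(project(c,np.array([[.4625,.2403,.0],arm.state()["tcp_pos"]])).round(1))
cv2.imwrite("pics/c2.png",np.hstack([cv2.resize(a[220:340,170:290],(400,400),interpolation=3),cv2.resize(b[185:305,165:285],(400,400),interpolation=3)])[:,:,::-1])
E
```

```text
[5.0, -3.0, 38.0]
tcp [0.4591 0.2364 0.0516] yaw 18.41 tilt [-0.0059 -0.0026] t 4.3 w 0.986000223728864 0.0 q [ 0.11  0.66 -0.81  2.    0.68  0.78 -2.35] [-0.1 -0.1  0.1]
[[233.4 300. ]
 [232.4 284.9]]
[[225.9 245.9]
 [224.3 243.9]]
```

View pics/c2.png

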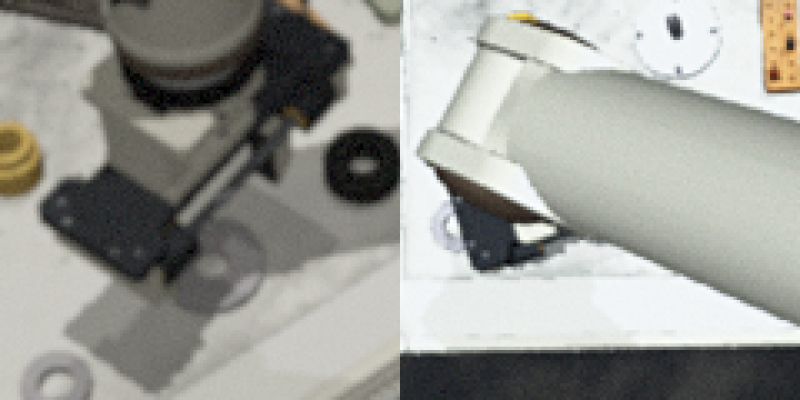

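Emit:
carry_out(targets=[5,-3,5,0,0,-7,91,5,-3,10,0,0,-14,91,5,-3,15,0,0,-20,91,5,-3,22,0,0,-20,91,5,-3,29,0,0,-20,91,5,-3,34,0,0,-20,91,5,-3,38,0,0,-20,91,5,-3,38,0,0,-20,91])

```text
t: 5.2
tcp_pos: [0.4651, 0.2419, 0.0163]
tool_rot: [[0.784, 0.62, -0.0], [0.62, -0.784, -0.001], [-0.001, 0.0, -1.0]]
ft_force: [0.2, 0.1, 0.1]
width: 0.993
grasp_force: 0.0
```

```bash
python3 - <<'E'
from h import *
plan([(.4625,.2403,.014)])
E
```

```text
[-3.0, -0.0, 2.0]
tcp [0.4651 0.2419 0.0163] yaw 38.35 tilt [-0.0005 -0.0006] t 5.2 w 0.9925283651933826 0.0 q [ 0.11  0.76 -0.83  1.99  0.82  0.77 -2.11] [0.2 0.1 0.1]
```

Emit:
carry_out(targets=[-3,0,2,0,0,0,91,-3,0,2,0,0,0,91,-3,0,2,0,0,0,60,-3,0,2,0,0,0,60,-3,0,2,0,0,0,60,-3,0,2,0,0,0,60,-3,0,2,0,0,0,60,-3,0,2,0,0,0,60], squeeze=25)

```text
t: 6.0
tcp_pos: [0.463, 0.2406, 0.0149]
tool_rot: [[0.784, 0.621, 0.0], [0.621, -0.784, 0.0], [0.0, -0.0, -1.0]]
ft_force: [-0.8, 1.1, 1.1]
width: 0.714
grasp_force: 25.0
```

Emit:
carry_out(targets=[0,0,-10,0,0,0,60,0,0,-35,0,0,0,60,0,0,-65,0,0,0,60,0,0,-90,0,0,0,60,0,0,-100,0,0,0,60,0,0,-100,0,0,0,60])

```text
t: 6.6
tcp_pos: [0.4641, 0.2403, 0.116]
tool_rot: [[0.784, 0.62, 0.003], [0.62, -0.784, 0.0], [0.002, 0.001, -1.0]]
ft_force: [-0.3, 0.3, -2.1]
width: 0.714
grasp_force: 25.0
```

```bash
python3 - <<'E'
from h import *
plan([(.6,.1803,.115)])
a=arm.snapshot("scene")
p,=project("scene",arm.state()["tcp_pos"][None]);print(p)
x,y=p.round().astype(int)
cv2.imwrite("pics/c3.png",cv2.resize(a[y-70:y+50,x-60:x+60],(480,480),interpolation=3)[:,:,::-1])
E
```

```text
[69.0, 131.0, 1.0]
tcp [0.4641 0.2403 0.116 ] yaw 38.35 tilt [0.0028 0.0004] t 6.6 w 0.7140738920731529 24.9994625011459 q [ 0.23  0.61 -0.98  1.96  0.65  0.92 -1.98] [-0.3  0.3 -2.1]
[228.74891645 267.05123361]
```

View pics/c3.png

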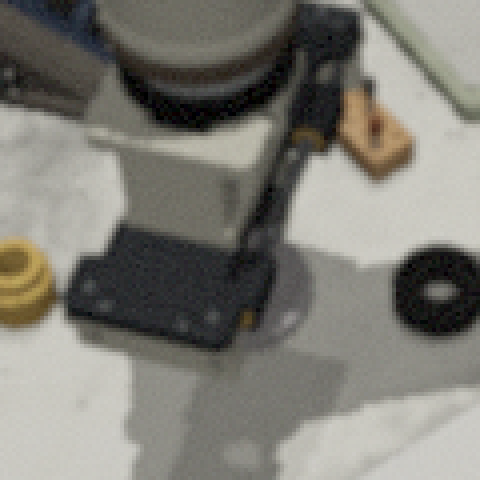

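Emit:
carry_out(targets=[10,19,0,0,0,3,60,24,45,0,0,0,7,60,40,75,0,0,0,11,60,56,106,0,0,0,16,60,66,126,0,0,0,20,60,69,131,0,0,0,20,60,69,131,0,0,0,20,60,69,131,0,0,0,20,60])

```text
t: 7.45
tcp_pos: [0.5964, 0.1815, 0.1137]
tool_rot: [[0.948, 0.318, -0.003], [0.318, -0.948, 0.0], [-0.002, -0.001, -1.0]]
ft_force: [-0.4, -0.3, -1.7]
width: 0.708
grasp_force: 25.0
```

```bash
python3 - <<'E'
from h import *
plan([(.6,.1803,.115),(.6,.1803,.027)])
a=arm.snapshot("scene"); b=arm.snapshot("top")
p,=project("scene",arm.state()["tcp_pos"][None]);print(p)
x,y=p.round().astype(int)
cv2.imwrite("pics/c4.png",cv2.resize(a[y-60:y+60,x-60:x+60],(480,480),interpolation=3)[:,:,::-1])
print(project("scene",np.array([[.6,.1803,.07],[.6,.1803,.0]])))
E
```

```text
[3.0, 2.0, -1.0]
[3.0, 2.0, 87.0]
tcp [0.5964 0.1815 0.1137] yaw 18.57 tilt [-0.0026  0.0002] t 7.45 w 0.7084393714226963 24.999634337145835 q [ 0.25  0.72 -0.84  1.71  0.62  1.   -2.06] [-0.4 -0.3 -1.7]
[218.40106464 210.68741018]
[[220.19261011 223.30087356]
 [223.17717876 243.5037053 ]]
```

View pics/c4.png

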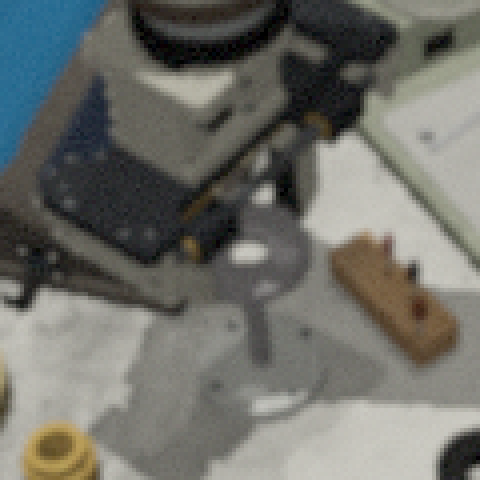

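```bash
python3 - <<'E'
from h import *
print(atz("scene",(220.5,213.5),.1045), arm.state()["tcp_pos"])
a=arm.snapshot("scene"); r=arm.trace("scene","plate")
for k in r[:2]: print(k["confidence"],k["pixels"].sum(),k["centre"])
print(arm.place_of("scene","plate")[:2])
g=a[205:222,212:230].mean(2).round().astype(int); print(g)
E
```

```text
[0.59553782 0.1784247  0.1045    ] [0.59669681 0.18167813 0.11439623]
0.6 468 [223.1, 214.0]
[{'centre': [220.7, 214.4], 'confidence': 0.91}]
[[ 45  37  24  29  35  49  69  85  86  87  85  85  82  83  82  83  84  87]
 [ 37  30  27  23  19  46  69  94  93  97  92  87  86  85  86  83  84  82]
 [ 27  30  21  16  28  48  68  90 103 103 100  96  87  86  85  86  87  83]
 [ 25  32  16  22  37  48  71  91  94 105 101 102  99  89  90  85  83  86]
 [ 10  12  18  18  36  56  75  86  88  89  93  95 105 105  93  90  89  91]
 [  0   1  32  38  50  73  92  98 100  96  93  89  91 104  96 102  91  90]
 [ 21  21  41  55  84 108 130 143 142 141 118 110 102  99 107 104  97 102]
 [ 22  32  55  86 128 158 176 182 181 178 168 152 120 108 107 110 102 100]
 [ 44  61  78 118 158 183 193 197 194 194 186 169 139 110 104 101 107 103]
 [ 69  83  94 122 167 187 195 197 196 191 181 162 132 112 104 105 105 105]
 [ 68  82  88 112 147 176 187 188 183 174 156 137 111 106 104 103 110 104]
 [ 87  81  83  95 116 142 153 152 148 137 118  98  87  94  98  99  97  97]
 [ 82  86  83  84  85  97 104 107 101  91  89  83  89  86  91  93  88  89]
 [ 79  88  86  84  83  82  80  86  80  80  82  81  87  85  85  85  84  88]
 [ 81  87  85  86  84  79  86  83  81  86  83  87  80  85  83  85  88  82]
 [ 79  86  86  89  89  90  88  84  87  84  84  95  97  95  88  85  87  79]
 [ 82  89  88  81  91  81  84  83  83  85  98 113 128 123 105  98  90  78]]
```

Emit:
carry_out(targets=[3,1,0,0,0,0,60,3,1,0,0,0,0,60,3,1,10,0,0,0,60,3,1,20,0,0,0,60,3,1,30,0,0,0,60,3,1,38,0,0,0,60,3,1,46,0,0,0,60,3,1,54,0,0,0,60,3,1,54,0,0,0,60])

```text
t: 8.6
tcp_pos: [0.6008, 0.1801, 0.0592]
tool_rot: [[0.949, 0.315, -0.002], [0.315, -0.949, -0.001], [-0.002, -0.0, -1.0]]
ft_force: [-1.8, -0.6, -1.7]
width: 0.711
grasp_force: 25.0
```

```bash
python3 - <<'E'
from h import *
plan([(.6,.1803,.027)])
a=arm.snapshot("scene")
p,=project("scene",arm.state()["tcp_pos"][None])
x,y=p.round().astype(int);print(x-50,y-50)
cv2.imwrite("pics/c5.png",cv2.resize(a[y-50:y+50,x-50:x+50],(500,500),interpolation=3)[:,:,::-1])
E
```

```text
[-1.0, -0.0, 32.0]
tcp [0.6008 0.1801 0.0592] yaw 18.39 tilt [-0.0021 -0.0006] t 8.6 w 0.7114689326589312 24.999556238763034 q [ 0.22  0.79 -0.79  1.72  0.68  0.93 -2.1 ] [-1.8 -0.6 -1.7]
170 176
```

View pics/c5.png

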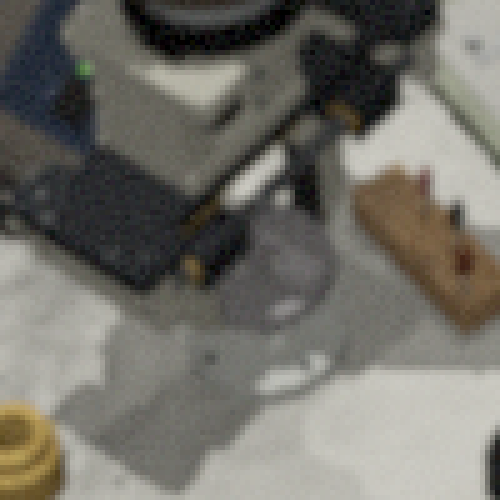

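Emit:
carry_out(targets=[-1,0,6,0,0,0,60,-1,0,12,0,0,0,60,-1,0,18,0,0,0,60,-1,0,24,0,0,0,60,-1,0,29,0,0,0,60,-1,0,31,0,0,0,60,-1,0,31,0,0,0,60])

```text
t: 9.35
tcp_pos: [0.6004, 0.18, 0.0293]
tool_rot: [[0.949, 0.315, -0.001], [0.315, -0.949, -0.0], [-0.001, -0.0, -1.0]]
ft_force: [0.6, -0.3, -1.7]
width: 0.709
grasp_force: 25.0
```

Emit:
carry_out(targets=[0,0,1,0,0,0,60,0,0,2,0,0,0,60,0,0,2,0,0,0,60])

```text
t: 9.65
tcp_pos: [0.6008, 0.1801, 0.0278]
tool_rot: [[0.949, 0.315, 0.0], [0.315, -0.949, -0.0], [0.0, 0.0, -1.0]]
ft_force: [0.3, 0.1, -2.1]
width: 0.712
grasp_force: 25.0
```

Another 1 mm, then open to 78 mm and rise.

Emit:
carry_out(targets=[0,0,1,0,0,0,60,0,0,1,0,0,0,60,0,0,1,0,0,0,78,0,0,1,0,0,0,78,0,0,1,0,0,0,78,0,0,1,0,0,0,78])

```text
t: 10.25
tcp_pos: [0.6008, 0.1802, 0.0269]
tool_rot: [[0.949, 0.315, 0.0], [0.315, -0.949, 0.0], [0.0, 0.0, -1.0]]
ft_force: [-0.4, -0.5, 0.9]
width: 0.849
grasp_force: 0.0
```

Emit:
carry_out(targets=[0,0,-10,0,0,0,78,0,0,-30,0,0,0,78,0,0,-60,0,0,0,78,0,0,-90,0,0,0,85,0,0,-90,0,0,0,91])

```text
t: 10.75
tcp_pos: [0.6039, 0.1822, 0.1232]
tool_rot: [[0.949, 0.316, 0.009], [0.316, -0.949, 0.003], [0.009, -0.0, -1.0]]
ft_force: [0.5, 0.6, 0.3]
width: 0.96
grasp_force: 0.0
```

```bash
python3 - <<'E'
from h import *
plan([(.55,.165,.12),(.467,.124,.12),(.467,.124,.016)])
a=arm.snapshot("scene");cv2.imwrite("pics/x.png",a[:,:,::-1])
m=maskc("scene","plate"); print(m, locate1("scene","plate",m[0],.012))
b=arm.snapshot("top")
for c in("scene","top"):
    m=maskc(c,"rubber_ring"); print(m, locate1(c,"rubber_ring",m[0],0))
a=cv2.imread("pics/x.png")[200:300,180:300]; cv2.imwrite("pics/c6.png",cv2.resize(a,(600,500),interpolation=3))
E
```

```text
[-57.0, -1.0, 3.0]
[-148.0, 12.0, 2.0]
[-149.0, 12.0, 106.0]
tcp [0.6039 0.1822 0.1232] yaw 18.4 tilt [0.0088 0.003 ] t 10.75 w 0.9603635263571817 0.0 q [ 0.26  0.72 -0.85  1.69  0.62  1.01 -2.06] [0.5 0.6 0.3]
(array([223.41152263, 239.51028807]), 486, 0.69) [0.59741948 0.17938012 0.012     ]
(array([278.39877301, 268.70961145]), 489, 0.76) [4.66676174e-01 1.23797183e-01 2.22044605e-16]
(array([269.31347962, 242.73040752]), 319, 0.63) [0.46754565 0.12363659 0.        ]
```

View pics/c6.png

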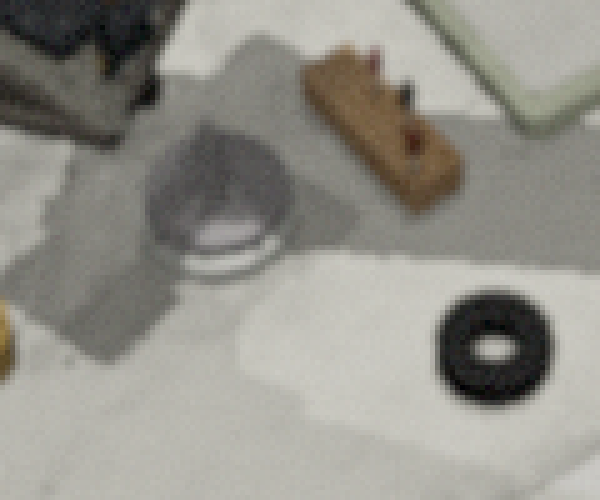

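Emit:
carry_out(targets=[-20,2,3,0,0,-7,80,-40,3,8,0,0,-14,70,-60,5,15,0,0,-21,70,-80,7,22,0,0,-28,70,-100,8,28,0,0,-35,70,-120,10,33,0,0,-42,70,-135,11,33,0,0,-49,70,-148,12,33,0,0,-57,70,-148,12,33,0,0,-57,70,-148,12,33,0,0,-57,70])

```text
t: 12.0
tcp_pos: [0.4641, 0.122, 0.0834]
tool_rot: [[0.256, 0.967, -0.001], [0.967, -0.256, 0.001], [0.0, -0.001, -1.0]]
ft_force: [1.0, 0.3, 0.9]
width: 0.763
grasp_force: 0.0
```

```bash
python3 - <<'E'
from h import *
plan([(.467,.124,.09),(.467,.124,.016)])
E
```

```text
[3.0, 2.0, -7.0]
[3.0, 2.0, 67.0]
tcp [0.4641 0.122  0.0834] yaw 75.16 tilt [-0.0006  0.0006] t 12.0 w 0.7630784963223727 0.0 q [ 0.55  0.68 -1.09  2.07  0.8   0.89 -1.27] [1.  0.3 0.9]
```

Emit:
carry_out(targets=[3,2,15,0,0,0,70,3,2,35,0,0,0,70,3,2,55,0,0,0,70,3,2,67,0,0,0,70,3,2,67,0,0,0,70,3,2,67,0,0,0,70])

```text
t: 12.6
tcp_pos: [0.4671, 0.125, 0.017]
tool_rot: [[0.253, 0.968, 0.0], [0.968, -0.253, 0.0], [0.0, 0.0, -1.0]]
ft_force: [0.0, -1.2, 0.6]
width: 0.762
grasp_force: 0.0
```

```bash
python3 - <<'E'
from h import *
plan([(.467,.124,.016)])
E
```

```text
[-1.0, 0.0, 1.0]
tcp [0.4671 0.125  0.017 ] yaw 75.35 tilt [0.0001 0.0004] t 12.6 w 0.761807604373298 0.0 q [ 0.45  0.78 -0.96  2.08  0.94  0.79 -1.37] [ 0.  -1.2  0.6]
```

Emit:
carry_out(targets=[-1,0,1,0,0,0,70,-1,0,1,0,0,0,46,-1,0,1,0,0,0,46,-1,0,1,0,0,0,46,-1,0,1,0,0,0,46,-1,0,1,0,0,0,46], squeeze=20)

```text
t: 13.2
tcp_pos: [0.4666, 0.1234, 0.0161]
tool_rot: [[0.253, 0.968, 0.0], [0.968, -0.253, -0.0], [-0.0, 0.0, -1.0]]
ft_force: [-1.4, -1.7, 5.7]
width: 0.554
grasp_force: 20.0
```

Emit:
carry_out(targets=[0,0,-10,0,0,0,46,0,0,-30,0,0,0,46,0,0,-50,0,0,0,46,0,0,-75,0,0,0,46,0,0,-75,0,0,0,46,0,0,-75,0,0,0,46])

```text
t: 13.8
tcp_pos: [0.4669, 0.1232, 0.0912]
tool_rot: [[0.253, 0.968, 0.001], [0.968, -0.253, -0.0], [0.0, 0.001, -1.0]]
ft_force: [-0.3, 0.2, -0.8]
width: 0.555
grasp_force: 20.0
```

```bash
python3 - <<'E'
from h import *
plan([(.6,.1803,.120)])
E
```

```text
[89.0, 114.0, -29.0]
tcp [0.4669 0.1232 0.0912] yaw 75.36 tilt [ 0.0013 -0.0003] t 13.8 w 0.5545586506142604 19.999772566370666 q [ 0.55  0.67 -1.1   2.06  0.79  0.9  -1.25] [-0.3  0.2 -0.8]
```

Emit:
carry_out(targets=[20,5,0,0,0,0,46,45,15,-5,0,0,7,46,65,35,-15,0,0,15,46,80,60,-24,0,0,23,46,88,85,-29,0,0,31,46,89,105,-29,0,0,39,46,89,114,-29,0,0,47,46,89,114,-29,0,0,55,46,89,114,-29,0,0,57,46,89,114,-29,0,0,57,46])

```text
t: 14.8
tcp_pos: [0.5985, 0.1805, 0.1184]
tool_rot: [[0.949, 0.315, -0.002], [0.315, -0.949, -0.001], [-0.002, 0.0, -1.0]]
ft_force: [-0.1, -0.4, -0.7]
width: 0.554
grasp_force: 20.0
```

```bash
python3 - <<'E'
from h import *
plan([(.6,.1803,.119),(.6,.1803,.039)])
a=arm.snapshot("scene")
p,=project("scene",arm.state()["tcp_pos"][None])
x,y=p.round().astype(int);print(x-50,y-40)
cv2.imwrite("pics/c7.png",cv2.resize(a[y-40:y+60,x-50:x+50],(500,500),interpolation=3)[:,:,::-1])
for k in arm.place_of("scene","rubber_ring")[:1]: print(k,atz("scene",k["centre"],.103))
m=maskc("scene","rubber_ring");print(m,locate1("scene","rubber_ring",m[0],.103))
E
```

```text
[1.0, 1.0, -1.0]
[2.0, 1.0, 79.0]
tcp [0.5985 0.1805 0.1184] yaw 18.39 tilt [-0.0018 -0.0011] t 14.8 w 0.5539879635249731 20.000386903993785 q [ 0.25  0.72 -0.83  1.7   0.61  1.01 -2.05] [-0.1 -0.4 -0.7]
168 169
{'centre': [218.1, 217.5], 'confidence': 0.57} [0.59023764 0.1876172  0.103     ]
(array([222.02811245, 211.18473896]), 249, 0.49) [0.59324392 0.17524314 0.103     ]
```

View pics/c7.png

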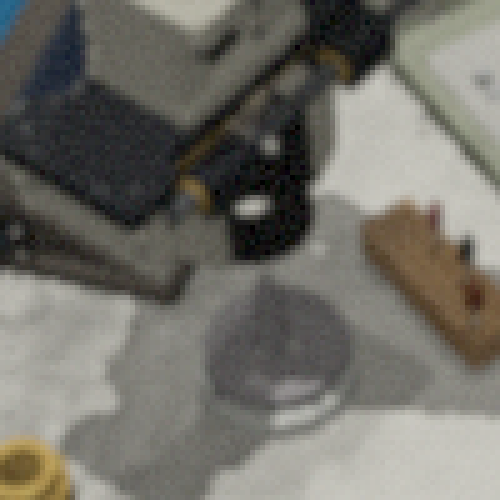

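Emit:
carry_out(targets=[1,1,0,0,0,0,46,2,1,10,0,0,0,46,2,1,20,0,0,0,46,2,1,30,0,0,0,46,2,1,40,0,0,0,46,2,1,50,0,0,0,46,2,1,60,0,0,0,46,2,1,68,0,0,0,46,2,1,73,0,0,0,46,2,1,76,0,0,0,46])

```text
t: 15.95
tcp_pos: [0.5997, 0.1809, 0.0427]
tool_rot: [[0.949, 0.316, -0.003], [0.316, -0.949, -0.0], [-0.003, -0.001, -1.0]]
ft_force: [-5.9, 0.7, 4.7]
width: 0.553
grasp_force: 20.0
```

Emit:
carry_out(targets=[0,0,0,0,0,0,46])

```text
t: 16.05
tcp_pos: [0.5997, 0.1809, 0.0424]
tool_rot: [[0.949, 0.316, -0.003], [0.316, -0.949, -0.0], [-0.003, -0.001, -1.0]]
ft_force: [-5.1, 1.4, -1.1]
width: 0.552
grasp_force: 20.0
```

Emit:
carry_out(targets=[-2,0,0,0,0,0,46,-3,0,0,0,0,0,46,-3,0,2,0,0,0,46,-3,0,3,0,0,0,46,-3,0,4,0,0,0,46,-3,0,4,0,0,0,46])

```text
t: 16.65
tcp_pos: [0.599, 0.1793, 0.0396]
tool_rot: [[0.949, 0.315, 0.0], [0.315, -0.949, -0.0], [0.0, 0.0, -1.0]]
ft_force: [0.6, 0.4, -0.4]
width: 0.552
grasp_force: 20.0
```

Emit:
carry_out(targets=[0,0,1,0,0,0,46,0,0,2,0,0,0,46,0,0,2,0,0,0,46])

```text
t: 16.95
tcp_pos: [0.5988, 0.1795, 0.0381]
tool_rot: [[0.949, 0.315, 0.0], [0.315, -0.949, -0.0], [0.0, 0.0, -1.0]]
ft_force: [-1.3, -0.8, 3.7]
width: 0.555
grasp_force: 20.0
```

Contact (fz up ~4 N): release and rise.

Emit:
carry_out(targets=[0,0,0,0,0,0,66,0,0,0,0,0,0,66,0,0,0,0,0,0,66,0,0,0,0,0,0,66])

```text
t: 17.35
tcp_pos: [0.5985, 0.1796, 0.0376]
tool_rot: [[0.949, 0.315, -0.0], [0.315, -0.949, 0.0], [-0.0, -0.0, -1.0]]
ft_force: [-0.7, -0.1, -0.9]
width: 0.718
grasp_force: 0.0
```

Emit:
carry_out(targets=[0,0,-10,0,0,0,66,0,0,-30,0,0,0,66,0,0,-60,0,0,0,66,0,0,-85,0,0,0,66,0,0,-85,0,0,0,70])

```text
t: 17.85
tcp_pos: [0.6015, 0.1814, 0.1286]
tool_rot: [[0.949, 0.316, 0.008], [0.316, -0.949, 0.003], [0.008, 0.0, -1.0]]
ft_force: [-0.3, 0.0, 0.3]
width: 0.749
grasp_force: 0.0
```

```bash
python3 - <<'E'
from h import *
a=arm.snapshot("scene")
cv2.imwrite("pics/c8.png",cv2.resize(a[190:350,150:310],(560,560),interpolation=3)[:,:,::-1])
m=maskc("scene","rubber_ring"); print(m, locate1("scene","rubber_ring",m[0],.022))
m=maskc("scene","washer"); print(m, m and locate1("scene","washer",m[0],0))
b=arm.snapshot("top"); m=maskc("top","washer"); print(m, m and locate1("top","washer",m[0],0))
plan([(.447,.3563,.12),(.447,.3563,.014)])
E
```

```text
(array([222.47341772, 234.60253165]), 395, 0.85) [0.59985559 0.17881367 0.022     ]
(array([186.60655738, 335.06830601]), 366, 0.52) [ 4.46577601e-01  3.56761645e-01 -1.11022302e-16]
(array([182.15555556, 252.12777778]), 180, 0.67) [0.44768059 0.35600056 0.        ]
[-87.0, -216.0, 2.0]
[-87.0, -216.0, 108.0]
tcp [0.598  0.179  0.1221] yaw 18.38 tilt [-0.0012 -0.0007] t 18.1 w 0.7641893909270223 0.0 q [ 0.25  0.71 -0.84  1.7   0.61  1.01 -2.05] [ 0.4 -0.8  0.4]
```

View pics/c8.png

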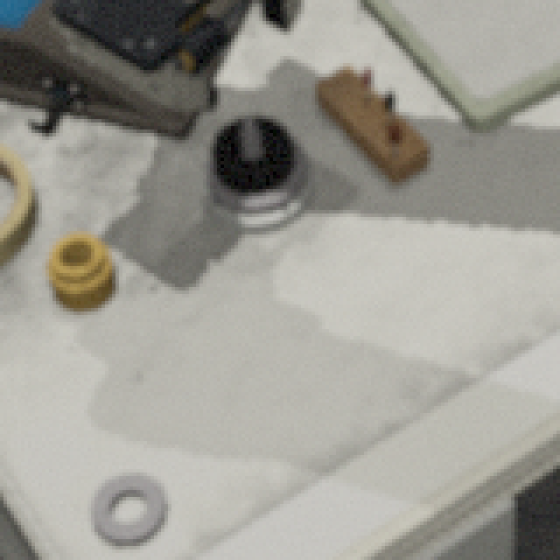

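Emit:
carry_out(targets=[-12,-30,0,0,0,-4,70,-27,-66,0,0,0,-9,70,-42,-103,0,0,0,-14,70,-57,-140,5,0,0,-19,70,-72,-177,20,0,0,-24,70,-83,-206,40,0,0,-30,70,-87,-216,60,0,0,-30,70,-87,-216,75,0,0,-30,70,-87,-216,85,0,0,-30,70,-87,-216,85,0,0,-30,70])

```text
t: 19.1
tcp_pos: [0.4482, 0.3549, 0.0359]
tool_rot: [[0.666, 0.746, -0.002], [0.746, -0.666, -0.003], [-0.003, 0.0, -1.0]]
ft_force: [0.3, -1.1, -0.6]
width: 0.762
grasp_force: 0.0
```

```bash
python3 - <<'E'
from h import *
plan([(.447,.3563,.014)])
E
```

```text
[0.0, -2.0, 22.0]
tcp [0.4482 0.3549 0.0359] yaw 48.26 tilt [-0.0019 -0.0027] t 19.1 w 0.7616130376441835 0.0 q [-0.07  0.8  -0.87  1.86  0.8   0.87 -2.08] [ 0.3 -1.1 -0.6]
```

Emit:
carry_out(targets=[0,-2,8,0,0,0,70,0,-2,16,0,0,0,70,0,-2,22,0,0,0,70,0,-2,22,0,0,0,70])

```text
t: 19.5
tcp_pos: [0.4463, 0.3577, 0.015]
tool_rot: [[0.665, 0.747, -0.001], [0.747, -0.665, -0.001], [-0.001, 0.0, -1.0]]
ft_force: [0.6, -0.3, 0.1]
width: 0.765
grasp_force: 0.0
```

```bash
python3 - <<'E'
from h import *
plan([(.447,.3563,.014)])
E
```

```text
[-1.0, 1.0, 1.0]
tcp [0.4463 0.3577 0.015 ] yaw 48.35 tilt [-0.0007 -0.0009] t 19.5 w 0.7646700099361051 0.0 q [-0.1   0.83 -0.84  1.87  0.83  0.84 -2.11] [ 0.6 -0.3  0.1]
```

Emit:
carry_out(targets=[-1,1,1,0,0,0,70,-1,1,1,0,0,0,36,-1,1,1,0,0,0,36,-1,1,1,0,0,0,36,-1,1,1,0,0,0,36,-1,1,1,0,0,0,36,-1,1,1,0,0,0,36], squeeze=20)

```text
t: 20.2
tcp_pos: [0.4465, 0.3572, 0.0149]
tool_rot: [[0.664, 0.748, 0.0], [0.748, -0.664, 0.0], [0.0, -0.0, -1.0]]
ft_force: [-1.3, 0.5, 1.4]
width: 0.44
grasp_force: 20.0
```

Emit:
carry_out(targets=[0,0,-10,0,0,0,36,0,0,-35,0,0,0,36,0,0,-65,0,0,0,36,0,0,-95,0,0,0,36,0,0,-105,0,0,0,36,0,0,-105,0,0,0,36])

```text
t: 20.8
tcp_pos: [0.4475, 0.3576, 0.1214]
tool_rot: [[0.664, 0.747, 0.003], [0.747, -0.664, 0.001], [0.003, 0.001, -1.0]]
ft_force: [-0.6, 0.0, -1.3]
width: 0.435
grasp_force: 20.0
```

```bash
python3 - <<'E'
from h import *
plan([(.5992,.18,.119)])
E
```

```text
[-32.0, 231.0, 3.0]
tcp [0.4475 0.3576 0.1214] yaw 48.36 tilt [0.0029 0.0015] t 20.8 w 0.4353972466967859 19.9997092760168 q [-0.    0.69 -0.98  1.83  0.68  0.99 -2.  ] [-0.6  0.  -1.3]
```

Emit:
carry_out(targets=[-3,25,0,0,0,4,36,-9,62,0,0,0,9,36,-14,102,0,0,0,14,36,-20,142,0,0,0,19,36,-26,182,0,0,0,24,36,-30,215,0,0,0,28,36,-32,231,0,0,0,30,36,-32,231,0,0,0,30,36,-32,231,0,0,0,30,36,-32,231,0,0,0,30,36])

```text
t: 21.8
tcp_pos: [0.596, 0.1824, 0.1195]
tool_rot: [[0.947, 0.32, -0.001], [0.32, -0.947, 0.001], [-0.001, -0.002, -1.0]]
ft_force: [0.3, 0.6, -0.3]
width: 0.442
grasp_force: 20.0
```

```bash
python3 - <<'E'
from h import *
plan([(.5992,.18,.119)])
a=arm.snapshot("scene")
p,=project("scene",arm.state()["tcp_pos"][None]-[0,0,.009])
x,y=p.round().astype(int);print(p,x-50,y-40)
cv2.imwrite("pics/c9.png",cv2.resize(a[y-40:y+60,x-50:x+50],(500,500),interpolation=3)[:,:,::-1])
E
```

```text
[2.0, 3.0, 1.0]
tcp [0.596  0.1824 0.1195] yaw 18.65 tilt [-0.0013  0.0013] t 21.8 w 0.4423874010555076 19.999848771840334 q [ 0.25  0.71 -0.84  1.7   0.61  1.01 -2.05] [ 0.3  0.6 -0.3]
[218.44625357 212.11618519] 168 172
```

View pics/c9.png

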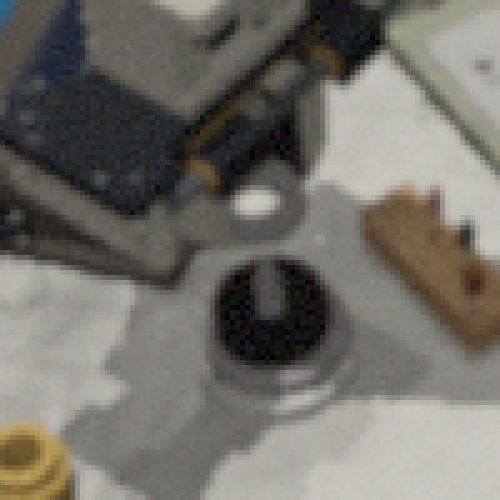

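Emit:
carry_out(targets=[2,3,0,0,0,0,36,2,3,0,0,0,0,36,2,3,10,0,0,0,36,2,3,20,0,0,0,36,2,3,30,0,0,0,36,2,3,40,0,0,0,36,2,3,48,0,0,0,36,2,3,55,0,0,0,36,2,3,60,0,0,0,36,2,3,60,0,0,0,36])

```text
t: 22.85
tcp_pos: [0.6002, 0.178, 0.0589]
tool_rot: [[0.949, 0.316, -0.001], [0.316, -0.949, 0.001], [-0.001, -0.001, -1.0]]
ft_force: [-0.2, 2.2, -3.7]
width: 0.44
grasp_force: 20.0
```

Emit:
carry_out(targets=[-1,-2,0,0,0,0,36,-1,-2,1,0,0,0,36,-1,-2,2,0,0,0,36,-1,-2,3,0,0,0,36,-1,-2,3,0,0,0,36])

```text
t: 23.35
tcp_pos: [0.5993, 0.1786, 0.0567]
tool_rot: [[0.949, 0.315, 0.0], [0.315, -0.949, -0.0], [-0.0, 0.0, -1.0]]
ft_force: [-0.0, 0.6, -0.5]
width: 0.441
grasp_force: 20.0
```

Emit:
carry_out(targets=[0,-1,1,0,0,0,36,0,-1,2,0,0,0,36,0,-1,2,0,0,0,36])

```text
t: 23.65
tcp_pos: [0.5989, 0.1801, 0.055]
tool_rot: [[0.949, 0.315, 0.0], [0.315, -0.949, -0.0], [0.0, 0.0, -1.0]]
ft_force: [-0.9, -1.2, 2.0]
width: 0.437
grasp_force: 20.0
```

Contact; release and rise.

Emit:
carry_out(targets=[0,0,0,0,0,0,60,0,0,0,0,0,0,60,0,0,0,0,0,0,60,0,0,0,0,0,0,60])

```text
t: 24.05
tcp_pos: [0.5989, 0.18, 0.0547]
tool_rot: [[0.949, 0.315, 0.0], [0.315, -0.949, 0.0], [0.0, 0.0, -1.0]]
ft_force: [0.9, -0.3, -0.2]
width: 0.651
grasp_force: 0.0
```

Emit:
carry_out(targets=[0,0,-10,0,0,0,60,0,0,-30,0,0,0,60,0,0,-55,0,0,0,60,0,0,-75,0,0,0,60,0,0,-75,0,0,0,60])

```text
t: 24.55
tcp_pos: [0.6014, 0.1815, 0.1348]
tool_rot: [[0.949, 0.315, 0.007], [0.315, -0.949, 0.002], [0.007, 0.0, -1.0]]
ft_force: [0.8, 0.6, 0.0]
width: 0.651
grasp_force: 0.0
```

```bash
python3 - <<'E'
from h import *
a=arm.snapshot("scene")
cv2.imwrite("pics/c10.png",cv2.resize(a[190:300,150:260],(440,440),interpolation=3)[:,:,::-1])
for k in arm.trace("scene","washer")[:2]: print(k["centre"],k["confidence"],k["pixels"].sum())
print(project("scene",np.array([[.599,.18,.045]])))
b=arm.snapshot("top")
for c in ("scene","top"):
    m=maskc(c,"weight"); print(m, m and locate1(c,"weight",m[0],0))
plan([(.5975,.305,.12),(.5975,.305,.017)])
E
```

```text
[219.8, 229.9] 0.45 240
[[221.65045496 230.96469113]]
(array([173.14444444, 267.56111111]), 360, 0.64) [5.96307677e-01 3.04916769e-01 1.11022302e-16]
None None
[39.0, -119.0, 9.0]
[39.0, -119.0, 112.0]
tcp [0.5984 0.1796 0.1291] yaw 18.38 tilt [-0.0011 -0.0006] t 24.8 w 0.6574943762936915 0.0 q [ 0.26  0.7  -0.84  1.69  0.6   1.02 -2.04] [ 0.1 -0.7 -0.1]
```

View pics/c10.png

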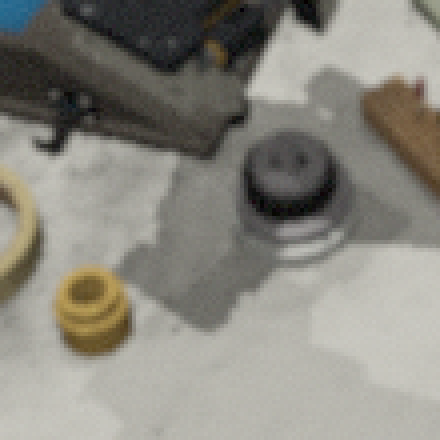

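```bash
python3 - <<'E'
from h import *
print(tri(ray("scene",(203.2,227.2)),ray("top",(240,174))))
# upper front corner: scene crop1 (250,235), right (318,118)/(275,215); left (57,160)/(60,205)
for s,n in [((203.2,227.2),"corner"),((124,212),"left base"),((122.8,194),"left top back"),((227,177),"right")]:
    print(n,[atz("scene",s,z).round(3)[:2].tolist() for z in (0,.03,.06,.09)])
for s,n in [((240,174),"corner"),((195,116),"left"),((287,137),"right")]:
    print("top",n,[atz("top",s,z).round(3)[:2].tolist() for z in (0,.03,.06,.09)])
print(tri(ray("scene",(227,177)),ray("top",(287,137))), tri(ray("scene",(122.8,194)),ray("top",(195,116))))
E
```

```text
(array([0.65498239, 0.19928855, 0.01744188]), np.float64(0.003121973316799803))
corner [[0.668, 0.193], [0.644, 0.202], [0.62, 0.212], [0.596, 0.222]]
left base [[0.819, 0.321], [0.79, 0.326], [0.761, 0.331], [0.732, 0.337]]
left top back [[0.875, 0.298], [0.844, 0.304], [0.813, 0.311], [0.783, 0.317]]
right [[0.775, 0.062], [0.748, 0.076], [0.72, 0.09], [0.693, 0.104]]
top corner [[0.661, 0.202], [0.653, 0.199], [0.645, 0.197], [0.637, 0.194]]
top left [[0.832, 0.329], [0.82, 0.323], [0.808, 0.318], [0.797, 0.312]]
top right [[0.765, 0.07], [0.755, 0.071], [0.744, 0.071], [0.734, 0.071]]
(array([0.75854477, 0.07024806, 0.01837317]), np.float64(0.00040229386572333386)) (array([0.80278492, 0.31410631, 0.07166906]), np.float64(0.0032029622224162956))
```

Emit:
carry_out(targets=[8,-25,0,0,0,0,64,20,-60,0,0,0,0,64,32,-95,0,0,0,0,64,39,-119,10,0,0,0,64,39,-119,30,0,0,0,64,39,-119,50,0,0,0,64,39,-119,60,0,0,0,64,39,-119,60,0,0,0,64])

```text
t: 25.6
tcp_pos: [0.5974, 0.3021, 0.0665]
tool_rot: [[0.95, 0.313, -0.004], [0.313, -0.95, -0.003], [-0.005, 0.002, -1.0]]
ft_force: [-0.3, -0.6, 0.4]
width: 0.694
grasp_force: 0.0
```

```bash
python3 - <<'E'
from h import *
plan([(.597,.305,.019)])
E
```

```text
[1.0, -3.0, 47.0]
tcp [0.5974 0.3021 0.0665] yaw 18.27 tilt [-0.0043 -0.0034] t 25.6 w 0.6938452743155709 0.0 q [ 0.    0.84 -0.78  1.6   0.67  0.99 -2.24] [-0.3 -0.6  0.4]
```

Emit:
carry_out(targets=[1,-3,8,0,0,0,64,1,-3,18,0,0,0,64,1,-3,28,0,0,0,64,1,-3,38,0,0,0,64,1,-3,47,0,0,0,64,1,-3,47,0,0,0,64,1,-3,47,0,0,0,64])

```text
t: 26.3
tcp_pos: [0.5982, 0.3084, 0.0224]
tool_rot: [[0.949, 0.315, -0.0], [0.315, -0.949, -0.0], [-0.001, -0.0, -1.0]]
ft_force: [0.1, 0.2, 0.2]
width: 0.698
grasp_force: 0.0
```

```bash
python3 - <<'E'
from h import *
plan([(.597,.305,.019)])
E
```

```text
[-2.0, 3.0, 3.0]
tcp [0.5982 0.3084 0.0224] yaw 18.39 tilt [-0.0005 -0.0001] t 26.3 w 0.6977617776900426 0.0 q [-0.02  0.9  -0.74  1.6   0.72  0.93 -2.27] [0.1 0.2 0.2]
```

Emit:
carry_out(targets=[-1,3,3,0,0,0,64,-1,3,3,0,0,0,64,-1,3,3,0,0,0,34,-1,3,3,0,0,0,34,-1,3,3,0,0,0,34,-1,3,3,0,0,0,34,-1,3,3,0,0,0,34,-1,3,3,0,0,0,34], squeeze=30)

```text
t: 27.1
tcp_pos: [0.5984, 0.3057, 0.0199]
tool_rot: [[0.949, 0.316, 0.0], [0.316, -0.949, 0.001], [0.0, -0.001, -1.0]]
ft_force: [0.0, 1.8, 1.1]
width: 0.4
grasp_force: 30.1
```

Emit:
carry_out(targets=[0,0,-10,0,0,0,34,0,0,-35,0,0,0,34,0,0,-65,0,0,0,34,0,0,-90,0,0,0,34,0,0,-105,0,0,0,34,0,0,-105,0,0,0,34,0,0,-105,0,0,0,34])

```text
t: 27.8
tcp_pos: [0.5982, 0.3045, 0.1241]
tool_rot: [[0.949, 0.315, -0.0], [0.315, -0.949, -0.001], [-0.001, 0.001, -1.0]]
ft_force: [-1.3, -1.6, -2.5]
width: 0.399
grasp_force: 30.1
```

```bash
python3 - <<'E'
from h import *
plan([(.5990,.18,.125)])
E
```

```text
[-38.0, 118.0, -1.0]
tcp [0.5982 0.3045 0.1241] yaw 18.37 tilt [-0.0005 -0.001 ] t 27.8 w 0.39912177698020307 30.125118455907796 q [ 0.03  0.78 -0.82  1.57  0.62  1.07 -2.21] [-1.3 -1.6 -2.5]
```

```bash
python3 - <<'E'
from h import *
a=arm.snapshot("scene")
p,=project("scene",arm.state()["tcp_pos"][None]+[0,0,-.019+.018])
x,y=p.round().astype(int);print(p,x-40,y-40)
cv2.imwrite("pics/c11.png",cv2.resize(a[y-40:y+40,x-40:x+40],(480,480),interpolation=3)[:,:,::-1])
m=maskc("scene","weight");print(m, m and locate1("scene","weight",m[0],.105))
E
```

```text
[164.10468711 235.21059861] 124 195
(array([222.37593985, 240.12030075]), 133, 0.55) [0.52145271 0.21746747 0.105     ]
```

View pics/c11.png

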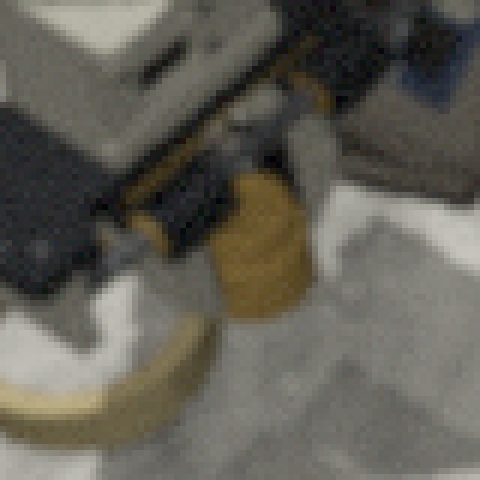

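```bash
python3 - <<'E'
from h import *
im=cv2.imread("pics/c11.png")
a=arm.snapshot("scene"); c=a[195:275,124:204]
tcp=arm.state()["tcp_pos"]
big=cv2.resize(c,(640,640),interpolation=3)[:,:,::-1].copy()
t=np.linspace(0,2*np.pi,80)
def draw(off,col,tilt=0):
    for r,z in DIM["weight"]+[(16.5,26)]:
        P=np.stack([r*np.cos(t),r*np.sin(t),0*t+z],1)/1000+tcp+[off[0],off[1],off[2]-.0199]
        q=(project("scene",P)-[124,195]+.5)*8
        cv2.polylines(big,[q.round().astype(np.int32)],True,col,1)
draw((0,0,0),(0,0,255))
cv2.imwrite("pics/c12.png",big)
E
```

```text
(no output)
```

View pics/c12.png

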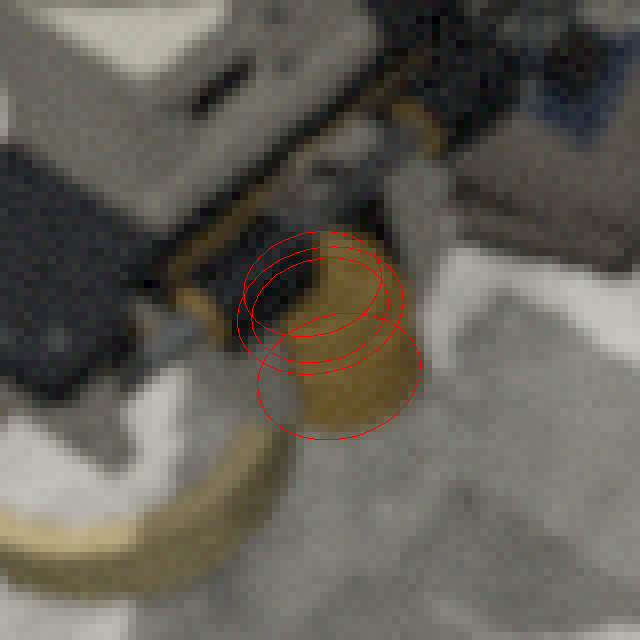

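Emit:
carry_out(targets=[-5,16,0,0,0,0,34,-13,40,0,0,0,0,34,-22,68,0,0,0,0,34,-30,94,0,0,0,0,34,-36,112,0,0,0,0,34,-38,118,0,0,0,0,34,-38,118,0,0,0,0,34,-38,118,0,0,0,0,34,-38,118,0,0,0,0,34])

```text
t: 28.85
tcp_pos: [0.5991, 0.1834, 0.1248]
tool_rot: [[0.948, 0.318, -0.0], [0.318, -0.948, 0.001], [0.0, -0.001, -1.0]]
ft_force: [-0.5, -0.3, -1.7]
width: 0.402
grasp_force: 30.1
```

```bash
python3 - <<'E'
from h import *
plan([(.5995,.18,.125)])
a=arm.snapshot("scene"); tcp=arm.state()["tcp_pos"]
hsv=cv2.cvtColor(a,cv2.COLOR_RGB2HSV); m=((hsv[...,0]>10)&(hsv[...,0]<30)&(hsv[...,1]>110)).astype(np.uint8)
q=project("scene",tcp[None])[0]; print(q)
im=np.zeros((420,560),np.uint8); t=np.linspace(0,2*np.pi,80)
for r,z in DIM["weight"]:
    P=np.stack([r*np.cos(t),r*np.sin(t),0*t+z],1)/1000+tcp+[0,0,-.0199]
    cv2.fillConvexPoly(im,cv2.convexHull(project("scene",P).round().astype(np.int32)),1)
x,y=q.astype(int)
for r in range(y-14,y+20):
    print(r,"".join(".mW#"[m[r,c]+2*im[r,c]] if 1 else "" for c in range(x-22,x+24)))
E
```

```text
[-1.0, 3.0, -0.0]
tcp [0.5991 0.1834 0.1248] yaw 18.52 tilt [-0.0001  0.0014] t 28.85 w 0.40248123423692933 30.12416563607985 q [ 0.25  0.71 -0.84  1.69  0.61  1.02 -2.05] [-0.5 -0.3 -1.7]
[216.63902698 206.90515539]
192 .................m............................
193 ................mm............................
194 .............mm.mm............................
195 ............mmm...............................
196 ...........mmmm....WWWWWWWWW..................
197 ..........mmm....WWWWWWWWW###m................
198 ..........mm...WWWWWWWWWW#####m...............
199 ..........m...WWWWWWWWWWWW#####...............
200 .........mm..mWWWWWWWWWWWW#####m..............
201 ...........mmm#WWWWWWWWWW#######..............
202 ..........m.m###WWWWWWWW########W.............
203 .............W##WWWWWWW##########.............
204 .............W###WWWW#W##########.............
205 ............WW####WW#############.............
206 ............WWW###WW#############.............
207 ............WWWWWWW##############.............
208 .............WWWWWWW############m.............
209 .............WWWWWWW#############.............
210 ..............WWWWWWW############W............
211 ..............WWWWWWW############W............
212 ..............WWWWWWW############W............
213 ..............WWWWWWW############W............
214 ..............WWWWWWW############W............
215 ..............WWWWWWW############W............
216 ..............WWWWWWWW##########WW............
217 ..............WWWWWWWW#########WW.............
218 ...............WWWWWWW########WW..............
219 ................WWWWWWW##WWWWWW...............
220 ..................WWWWWWWWWWWW................
221 .....................WWWWWW...................
222 ..............................................
223 ..............................................
224 ..............................................
225 ..............................................
```

Emit:
carry_out(targets=[-1,3,0,0,0,0,34,-1,3,0,0,0,0,34,-1,3,8,0,0,0,34,-1,3,16,0,0,0,34,-1,3,24,0,0,0,34,-1,3,32,0,0,0,34,-1,3,37,0,0,0,34,-1,3,41,0,0,0,34,-1,3,41,0,0,0,34])

```text
t: 29.8
tcp_pos: [0.5991, 0.178, 0.083]
tool_rot: [[0.949, 0.315, -0.001], [0.315, -0.949, -0.0], [-0.001, -0.0, -1.0]]
ft_force: [-0.8, -0.7, -1.5]
width: 0.402
grasp_force: 30.1
```

Emit:
carry_out(targets=[0,-2,0,0,0,0,34,0,-2,3,0,0,0,34,0,-2,6,0,0,0,34,0,-2,8,0,0,0,34,0,-2,10,0,0,0,34,0,-2,10,0,0,0,34,0,-2,10,0,0,0,34])

```text
t: 30.5
tcp_pos: [0.5989, 0.18, 0.0737]
tool_rot: [[0.949, 0.315, -0.0], [0.315, -0.949, 0.0], [0.0, -0.0, -1.0]]
ft_force: [-0.1, -0.5, -2.4]
width: 0.402
grasp_force: 30.1
```

Emit:
carry_out(targets=[0,0,1,0,0,0,34,0,0,2,0,0,0,34,0,0,3,0,0,0,34,0,0,3,0,0,0,34])

```text
t: 30.9
tcp_pos: [0.5988, 0.1799, 0.0706]
tool_rot: [[0.949, 0.315, -0.0], [0.315, -0.949, -0.0], [-0.0, 0.0, -1.0]]
ft_force: [0.1, 0.2, -3.1]
width: 0.398
grasp_force: 30.1
```

Emit:
carry_out(targets=[0,0,1,0,0,0,34,0,0,1,0,0,0,34])

```text
t: 31.1
tcp_pos: [0.599, 0.18, 0.0699]
tool_rot: [[0.949, 0.315, 0.0], [0.315, -0.949, -0.0], [0.0, 0.0, -1.0]]
ft_force: [-0.8, -0.9, 0.4]
width: 0.399
grasp_force: 30.1
```

Emit:
carry_out(targets=[0,0,0,0,0,0,56,0,0,0,0,0,0,56,0,0,0,0,0,0,56,0,0,0,0,0,0,56,0,0,0,0,0,0,56])

```text
t: 31.6
tcp_pos: [0.599, 0.18, 0.0698]
tool_rot: [[0.949, 0.315, 0.0], [0.315, -0.949, 0.0], [0.0, -0.0, -1.0]]
ft_force: [-0.1, -0.4, 0.4]
width: 0.614
grasp_force: 0.0
```

Emit:
carry_out(targets=[0,0,-8,0,0,0,56,0,0,-22,0,0,0,56,0,0,-45,0,0,0,56,0,0,-75,0,0,0,56,0,0,-75,0,0,0,56,0,0,-75,0,0,0,56])

```text
t: 32.2
tcp_pos: [0.5998, 0.1803, 0.1467]
tool_rot: [[0.949, 0.315, 0.003], [0.315, -0.949, 0.0], [0.003, 0.001, -1.0]]
ft_force: [-0.6, -0.7, -0.9]
width: 0.61
grasp_force: 0.0
```

```bash
python3 - <<'E'
from h import *
a=arm.snapshot("scene"); print(arm.state()["tcp_pos"],arm.state()["width"])
for t,z in [("weight",.05),("washer",.04),("rubber_ring",.022),("plate",.012)]:
    m=maskc("scene",t); print(t,m, m and locate1("scene",t,m[0],z))
tcp=np.array([.599,.18,.05])
hsv=cv2.cvtColor(a,cv2.COLOR_RGB2HSV); m=((hsv[...,0]>10)&(hsv[...,0]<30)&(hsv[...,1]>100)).astype(np.uint8)
im=np.zeros((420,560),np.uint8); t=np.linspace(0,2*np.pi,80)
for r,z in DIM["weight"]:
    P=np.stack([r*np.cos(t),r*np.sin(t),0*t+z],1)/1000+tcp
    cv2.fillConvexPoly(im,cv2.convexHull(project("scene",P).round().astype(np.int32)),1)
x,y=project("scene",tcp[None])[0].astype(int)
for r in range(y-24,y+14): print("".join(".mW#"[m[r,c]+2*im[r,c]] for c in range(x-18,x+18)))
E
```

```text
[0.59909537 0.17977658 0.14545378] 0.6095606726308084
weight (array([222.16158537, 224.61890244]), 328, 0.87) [0.5978834  0.17711095 0.05      ]
washer None None
rubber_ring (array([221.38607595, 238.99367089]), 158, 0.44) [0.59077429 0.18717002 0.022     ]
plate (array([225.       , 243.5862069]), 261, 0.78) [0.58566508 0.18252517 0.012     ]
....................................
....................................
....................................
....................................
....................................
....................................
....................................
....................................
..............WWWWWWWW..............
............WWWWWWWWWWWW............
...........WWWWWW#####WWW...........
..........WWWW##########WW..........
.........WWWW############W..........
.........WWWW#############W.........
.........WWW##############WW........
........WWWW###############W........
........WWW################W........
........WWW#################........
........WWW#################........
........WWW################m........
........WWW################m........
.........WW#################........
..........W#################W.......
.........WW##################.......
.........WW##################.......
.........WW##################.......
.........WWW#################.......
.........WWW################........
..........WWW##############.........
..........WWWW###########W..........
...........WWWW#########W...........
.............WWWWWWWWWWW.....m......
...............WWWWWW...............
....................................
....................................
...........m........................
....................................
....................................
```

```bash
python3 -c "
from workcell import arm
print(arm.hand_in())"
```

```text
the job is handed in; nothing more can be done
None
```

The stack is on the pin in order (large disc, rubber ring, small washer, brass weight). The last camera check showed the weight upright, within about 3 mm of the pin's axis and clear of the gripper. I handed the job in at about 32 s; no verdict came back.

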